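# Eject two vials from the cold block and store them

## Task

Take the red-capped and the white-capped vial out of the leaning metal cold block: they sit too deep to grip, so press each one's blue ejector lever fully down to raise it. Stand each of the two upright, all the way down, in an empty cell of the white rack, one to a cell. Leave the black-capped vial seated in the block and everything else undisturbed.

Things in the scene. Friction and masses are not known exactly. Their poses are not given: they have to be found in the camera images.
- block: Fixed aluminium block on a grey stand 138 mm wide, origin on the bench; own z up, x to its back, y along its 3 pockets (21 mm bore, y = 0.038, 0, -0.038), which lean 30 deg to the front: axis outward (-0.5, 0, 0.866) in this frame. Sloping top face 44 x 116 mm, middle at (-0.028, 0, 0.0725), back edge 84 mm high. Seated vials lie 3 mm below it.
- rack: Fixed square white rack with two orange ends, 98 mm along its own x, 88 mm wide, 22 mm high (ends 28 mm). Origin: middle of its underside, on the bench. Two by two round cells at x, y = +-0.022, each 24 mm wide and 15 mm deep; a stored vial stands with 37 mm above the rack. Two cells are taken, two empty; which ones varies.
- paddle_1 (a point): Middle of the top of the blue paddle (24 x 18 mm) on the free end of lever 1, which stands in front of and serves pocket 1 (+y end of the row). 70 mm in front of its hinge line, which lies at x = -0.037, z = 0.026 in the block's frame; it swings down in an arc from 59 to 15 mm above the bench. Press it down with 3 to 8 N.
- lever_1 (a joint): Angle of lever 1: 0 = up (vial seated), 0.64 rad = fully down on its stop. That raises the vial of pocket 1 by 38 mm along the pocket, so that 35 mm of it stand clear of the top face. The lever stays where it is left.
- paddle_2 (a point): Middle of the top of the blue paddle (24 x 18 mm) on the free end of lever 2, which stands in front of and serves pocket 2 (middle of the row). 70 mm in front of its hinge line, which lies at x = -0.037, z = 0.026 in the block's frame; it swings down in an arc from 59 to 15 mm above the bench. Press it down with 3 to 8 N.
- lever_2 (a joint): Angle of lever 2: 0 = up (vial seated), 0.64 rad = fully down on its stop. That raises the vial of pocket 2 by 38 mm along the pocket, so that 35 mm of it stand clear of the top face. The lever stays where it is left.
- paddle_3 (a point): Middle of the top of the blue paddle (24 x 18 mm) on the free end of lever 3, which stands in front of and serves pocket 3 (-y end of the row). 70 mm in front of its hinge line, which lies at x = -0.037, z = 0.026 in the block's frame; it swings down in an arc from 59 to 15 mm above the bench. Press it down with 3 to 8 N.
- lever_3 (a joint): Angle of lever 3: 0 = up (vial seated), 0.64 rad = fully down on its stop. That raises the vial of pocket 3 by 38 mm along the pocket, so that 35 mm of it stand clear of the top face. The lever stays where it is left.
- vial_red_mid (a point): Centre (half-way up) of the glass vial with the red cap that starts in the block, in one of the three pockets: 19 mm thick, 52 mm long, the cap being the top 12 mm; 16 g. Its own z runs from its base to its cap. It is to be taken out.
- vial_white_mid (a point): Centre (half-way up) of the glass vial with the white cap that starts in the block, in one of the three pockets: 19 mm thick, 52 mm long, the cap being the top 12 mm; 16 g. Its own z runs from its base to its cap. It is to be taken out.
- vial_black_mid (a point): Centre (half-way up) of the glass vial with the black cap that starts in the block, in one of the three pockets: 19 mm thick, 52 mm long, the cap being the top 12 mm; 16 g. Its own z runs from its base to its cap. It must stay seated in the block.
- stored_1_mid (a point): Centre (half-way up) of a black-capped vial, 19 mm thick and 52 mm long, already standing in one of the rack's cells; leave it there.
- stored_2_mid (a point): Centre (half-way up) of a black-capped vial, 19 mm thick and 52 mm long, already standing in one of the rack's cells; leave it there.
- cell_1 (a point): Centre of the mouth of rack cell 1, level with the rack's top, 22 mm above the bench; the cell is at -x, +y in the rack's frame.
- cell_2 (a point): Centre of the mouth of rack cell 2, level with the rack's top, 22 mm above the bench; the cell is at -x, -y in the rack's frame.
- cell_3 (a point): Centre of the mouth of rack cell 3, level with the rack's top, 22 mm above the bench; the cell is at +x, +y in the rack's frame.
- cell_4 (a point): Centre of the mouth of rack cell 4, level with the rack's top, 22 mm above the bench; the cell is at +x, -y in the rack's frame.
- dropper_mid (a point): Centre (half-way up) of a bystander: plastic dropper bottle, 35 mm thick, 98 mm high. Leave it alone.
- beaker_mid (a point): Centre (half-way up) of a bystander: glass beaker, 45 mm wide, 55 mm high. Leave it alone.
- dish_mid (a point): Centre (half-way up) of a bystander: culture dish, 64 mm wide, 14 mm high. Leave it alone.
- lamp_carton_mid (a point): Centre (half-way up) of a bystander: small carton, 50 x 62 mm, 50 mm high. Leave it alone.
- eyepiece_mid (a point): Centre (half-way up) of a bystander: black spare eyepiece standing on its end, 38 mm thick, 48 mm high. Leave it alone.
- slip_carton_mid (a point): Centre (half-way up) of a bystander: flat carton, 48 x 48 mm, 18 mm high. Leave it alone.

How it is judged:
By the outcome, as a careful person would: the job done as asked, in the order asked, and still so for the second after the job is handed in, with the robot touching nothing.
It also fails if it takes over 50 s, if anything falls off the work surface, if the arm or the gripper's body presses on something with over 40 N, if the wrist force passes 120 N, or if a joint passes its speed limit or range.

## Robot

A 6-joint arm with a two-finger parallel gripper is mounted at the origin on a cart in front of the work surface, level with it; the furniture and walls round the work are solid. World frame = base frame: x ahead of the robot, y to its left, z up, the work surface at z = 0. Lengths are in mm, angles in rad, forces in N, time in s.
With the tool pointing down it reaches from about 275 to 1000 mm from the base axis. Payload 8.4 kg.
Tool frame: the origin (TCP) lies midway between the tips of the shut fingers; the grasp point (between the pads) lies 19 mm behind it (r.grip_point_offset is the distance from the TCP to the grasp point, in mm); z points along the fingers, y is the line along which they close (so a half turn about z gives the same grasp; the last joint's range is limited). The gripper opens to 85 mm and grips with 20 to 120 N. Pads are 22 mm wide; open, the fingers measure 114 mm over their backs; the gripper's body (76 mm by 85 mm) begins 54 mm behind the grasp point. The pads swing forward as they close: fully open they stand 13 mm farther back than shut.
Start: joints at [1.105, 0.353, 1.633, -0, 1.155, -0.002], TCP at [279.593, 558.977, 231.281] pointing down, gripper open.
Joint ranges: [-2.63, 2.63], [-0.92, 2.1], [0.06, 2.66], [-1.3, 4.44], [0, 2.69], [-3.02, 3.02]. Speed limits (rad/s): [2.22, 2.22, 2.79, 3.14, 3.14, 3.14].

## Interface

Orientations are given as [roll, pitch, yaw] about the fixed x, y, z axes, in that order (R = Rz(yaw) Ry(pitch) Rx(roll)).
In Python, from rig import r gives the robot as it stands. The module is installed in compiled form; this text tells all that it offers.
- The arm moves only by the shell command python3 -m creep 'ROWS' [FORCE]. ROWS is text: rows parted by semicolons, each of 7 numbers parted by spaces: the turn, a rotation vector about the tool's x, y, z in degrees, then the shift along the tool's x, y, z in m, then the closure in counts, from 0 (fully open) to 255 (shut). A call has 1 to 8 rows; each row is the pose to reach, as a shift and turn from the pose commanded when the call began, along the tool's axes at that moment; what a row does not reach only later rows make up. A row lasts 1/8 s, in which the tool goes at most 62.5 mm and 10.7 degrees, less where a joint would pass 70% of its speed; a pose out of reach is approached as far as the arm can. A call with a gripper value outside its range is refused whole. The fingers move at their own pace and stop on an object; FORCE is the grip in N (left out, the last holds). Time passes only in rows, so rows that repeat a pose let the fingers close. It gives the time, the measured TCP pose, the force, the opening and the grip force at its end, in the units of the state.
- r.sense(): the state, without advancing time (a new reading comes with each control period).
- r.grab_frame(name): name is "scene" or "top"; returns a dict with "img" (480x640x3 uint8, red, green, blue), "range_z" (480x640 float32, mm along the optical axis (not along the pixel's ray), 0 where there is no reading), "K" (3x3 intrinsics, pixels), "world_from_camera" (4x4, takes a point from camera to world coordinates). Camera axes: x right, y up, looking along -z (the intrinsics and any distortion apply to the point x, -y, -z); pixel columns grow to the right and rows downward; lengths in mm; the calibration is good to about 2 mm. A picture is of the moment at which its call begins.
- r.sign_off(): hands the job in; it is judged then, once.
The state is a dict: "clock": time; "qpos": joint angles; "qvel": joint speeds; "joint_efforts": joint torques, N m; "eef_pos": TCP position; "tcp_rot": TCP orientation; "contact_force": force on the tool from outside, world axes, zero at the start; "wrist_torque": the same for the moment, N m; "opening": opening from 0.0 (shut) to 1.0 (fully open); "grasp_force": force on a finger pad.
Only numpy, scipy, OpenCV 4.12 (cv2) and the standard library are available. Lean on these libraries where they do the work, as an engineer would, in place of code of your own. Each camera call takes 0.05 s, during which the arm holds its last target. There are 200 camera calls.

## Working session

There is one attempt and no reset: what is moved stays moved. The work goes in short steps, Python scripts to look and compute and a shell command to move; the robot and the scene stay as the last step left them, time stands still between calls to the robot, and variables do not carry over. Pictures are saved under pics/ and viewed, at most 10 in all, crops included, and the job is handed in when it is done.

```bash
mkdir -p pics; cat > h.py <<'E'
import numpy as np, cv2
from rig import r
from scipy.spatial.transform import Rotation as R
def grab(n):
    f=r.grab_frame(n); return f
def pts(f):
    K=f["K"]; z=f["range_z"].astype(float); v,u=np.mgrid[:480,:640]
    p=np.stack([(u-K[0,2])/K[0,0]*z,-(v-K[1,2])/K[1,1]*z,-z],-1)
    T=np.array(f["world_from_camera"]); return p@T[:3,:3].T+T[:3,3]
def pose():
    s=r.sense(); return np.array(s["eef_pos"]),R.from_euler("xyz",s["tcp_rot"])
E
python3 - <<'E'
from h import *
for n in("scene","top"):
    f=grab(n); cv2.imwrite(f"pics/{n}0.png",f["img"][:,:,::-1]); np.savez(f"{n}0.npz",P=pts(f),**f)
    print(n,f["K"].tolist(),np.round(f["world_from_camera"],3).tolist(),(f["range_z"]>0).mean())
print(r.sense(),r.grip_point_offset)
E
```

```text
scene [[576.5351266553164, 0.0, 316.80208392820265], [0.0, 576.5351266553164, 231.01209913522345], [0.0, 0.0, 1.0]] [[0.823, 0.334, -0.458, 44.353], [-0.567, 0.461, -0.682, -1015.297], [-0.017, 0.822, 0.569, 683.404], [0.0, 0.0, 0.0, 1.0]] 0.995908203125
top [[449.77021791495156, 0.0, 322.99059469648284], [0.0, 449.77021791495156, 248.65688741932257], [0.0, 0.0, 1.0]] [[-0.007, 0.995, -0.104, 424.642], [-1.0, -0.007, 0.002, -254.763], [0.001, 0.104, 0.995, 1115.233], [0.0, 0.0, 0.0, 1.0]] 0.996201171875
{'clock': 0.1, 'qpos': array([ 1.10458723e+00,  3.53630761e-01,  1.63404688e+00, -1.71803224e-05,
        1.15518201e+00, -2.39847035e-03]), 'qvel': array([-1.91604353e-03, -1.11266347e-03, -1.18887628e-03,  1.59885365e-03,
       -1.70017885e-03,  5.70567316e-05]), 'joint_efforts': array([-1.29861895e-03, -6.06359053e+01, -3.42823935e+01, -1.74858465e-04,
        3.94591931e-03,  4.42062753e-05]), 'eef_pos': array([279.41618794, 558.59703512, 230.60986292]), 'tcp_rot': array([-3.14032563e+00,  1.26700508e-05,  2.67778898e+00]), 'contact_force': array([ 0.42945257,  0.52801546, -0.16363991]), 'wrist_torque': array([-0.04237614, -0.04959353,  0.03004366]), 'grasp_force': 0.0, 'opening': 0.9966207057010646} 18.700000000000003
```

View pics/scene0.png

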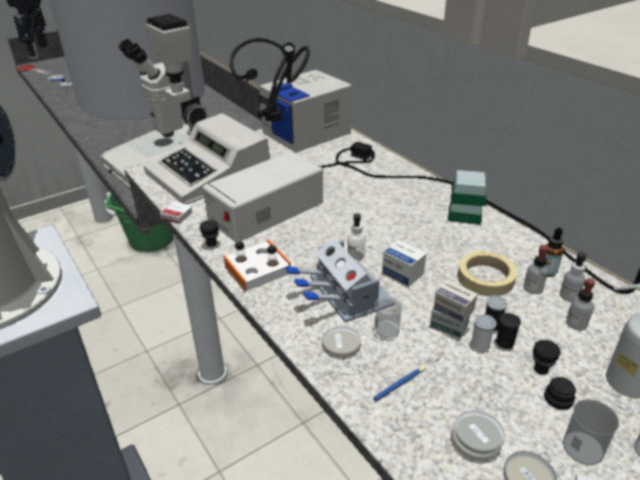

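View pics/top0.png

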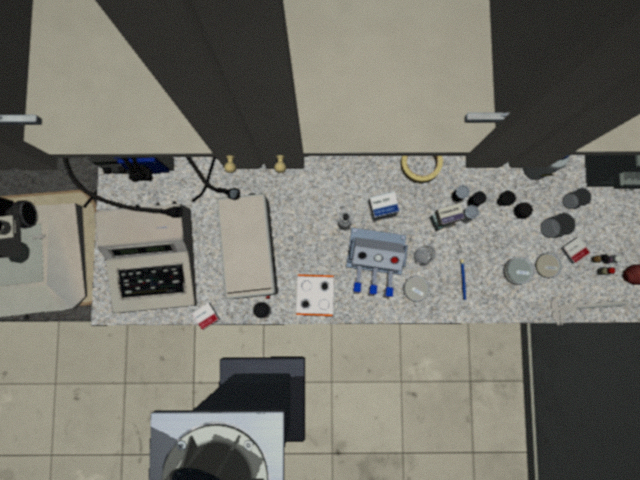

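The scene view shows the block near (345,280) with its blue paddles to the left and the rack at (258,263). In the top view, the block is at (378,250), the paddles at (357/373/389, 290) and the rack at (316,295). Next I'll measure these and zoom in.

```bash
python3 - <<'E'
from h import *
ims=[]
for n,(x0,y0,x1,y1) in {"top":(285,205,445,325),"scene":(215,205,415,355)}.items():
    d=np.load(f"{n}0.npz"); img=d["img"]; P=d["P"]
    ims.append(cv2.resize(img[y0:y1,x0:x1],(640,480),interpolation=cv2.INTER_CUBIC))
    hsv=cv2.cvtColor(img,cv2.COLOR_RGB2HSV)
    for nm,lo,hi in(("blue",(105,150,60),(125,255,255)),("orange",(5,150,120),(18,255,255)),("red",(0,150,80),(4,255,255))):
        m=cv2.inRange(hsv,lo,hi); k,l,st,c=cv2.connectedComponentsWithStats(m)
        for i in range(1,k):
            if st[i,4]>8 and x0<c[i][0]<x1 and y0<c[i][1]<y1:
                q=P[l==i]; print(n,nm,st[i,4],c[i].round(1),np.median(q,0).round(1),q.min(0).round(),q.max(0).round())
    # block top face: points z 55..90 
    roi=np.zeros(P.shape[:2],bool); roi[y0:y1,x0:x1]=1
    if n=="top":
        s=roi&(P[...,2]>15)&(P[...,2]<40)
        s[:,:290]=0;s[:,337:]=0; c=cv2.minAreaRect(P[s][:,:2].astype(np.float32)); print("rack",c)
        s=roi&(P[...,2]>58)&(P[...,2]<88); s[:,:345]=0; s[:,410:]=0; s[:228]=0; s[275:]=0
        print("blocktop",cv2.minAreaRect(P[s][:,:2].astype(np.float32)), P[s].mean(0))
        print("bench z",np.median(P[300:315,400:450,2]))
cv2.imwrite("pics/z0.png",np.vstack(ims)[:, :, ::-1][:480]); cv2.imwrite("pics/z1.png",ims[1][:,:,::-1])
E
```

```text
top blue 76 [386.8 209.7] [ 628.7 -411.6   51. ] [ 618. -436.   47.] [ 639. -382.   56.]
top blue 52 [356.8 287. ] [ 444.5 -335.4   60.8] [ 435. -343.   54.] [ 454. -328.   68.]
top blue 54 [372.9 289. ] [ 439.6 -372.4   60.6] [ 425. -381.   54.] [ 449. -255. 1115.]
top blue 54 [388.8 291.3] [ 434.7 -410.    60.1] [ 425. -418.   55.] [ 444. -403.   65.]
top orange 25 [311. 275.] [ 474.8 -227.5   28.3] [ 474. -257.   24.] [ 475. -199.   35.]
top orange 9 [328.3 275.7] [ 472.1 -268.6   29.6] [ 472. -276.   27.] [ 475. -264.   35.]
top orange 34 [316.6 314.4] [ 381.4 -241.5   28.4] [ 379. -275.   25.] [ 382. -206.   33.]
top red 20 [394.2 259.7] [ 506.6 -422.6   69.6] [ 502. -430.   66.] [ 513. -417.   75.]
rack ((428.06353759765625, -235.03543090820312), (87.85086059570312, 98.02476501464844), 87.80261993408203)
blocktop ((521.9984741210938, -384.6739807128906), (132.2133331298828, 60.424312591552734), 80.74507904052734) [ 518.9282217  -383.69322916   71.6802095 ]
bench z 0.997062599145238
scene blue 57 [291.8 269.8] [ 444.1 -340.9   60.1] [ 435. -347.   54.] [ 455. -331.   65.]
scene blue 55 [301.4 282.4] [ 439.2 -378.    59.8] [ 430. -384.   55.] [ 449. -368.   64.]
scene blue 70 [310.5 295.2] [ 433.  -414.1   60.2] [ 424. -422.   54.] [ 444. -404.   65.]
scene orange 63 [234.2 269.6] [ 380.1 -244.1   27.2] [ 377. -278.   23.] [ 383. -200.   31.]
scene red 12 [225.1 215.7] [ 423.7 -129.1   67.6] [ 421. -134.   64.] [ 430. -122.   71.]
scene red 21 [350.6 276. ] [ 509.5 -422.8   70. ] [ 504. -428.   67.] [ 515. -418.   73.]
```

View pics/z0.png

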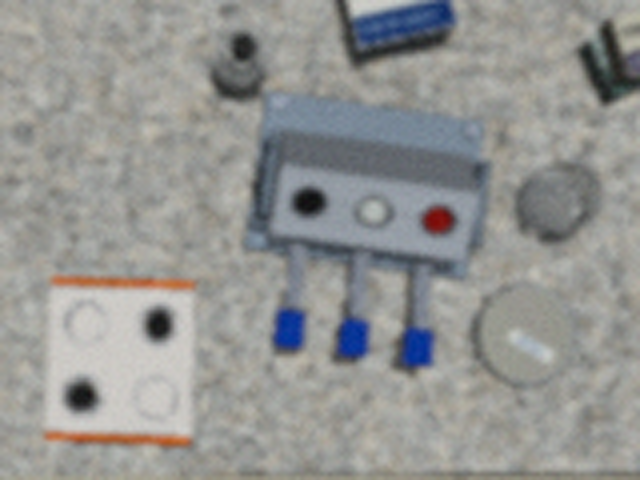

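View pics/z1.png

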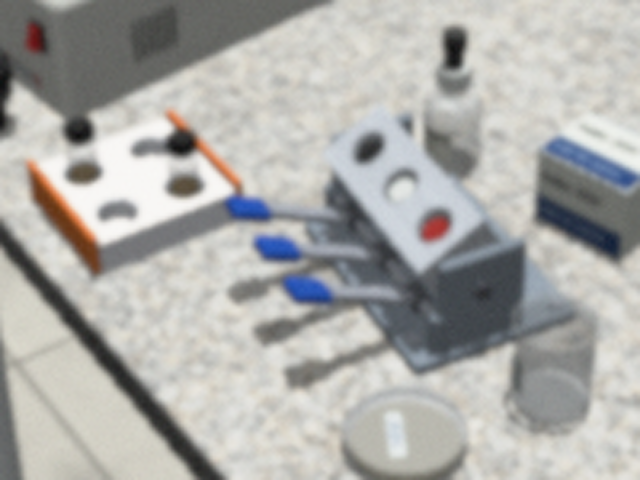

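The block's pockets run black, white, red from +y to -y, at crop pixels (309,202), (374,212) and (438,220). The empty rack cells are 3 and 2, at crop pixels (85,322) and (156,397). Next I'll refine these with rays and work out the first move.

```bash
cat >> h.py <<'E'
def ray(f,u,v,z):
    K=f["K"];T=np.array(f["world_from_camera"]); d=T[:3,:3]@np.array([(u-K[0,2])/K[0,0],-(v-K[1,2])/K[1,1],-1]); o=T[:3,3]
    return o+d*(z-o[2])/d[2]
YAW=-7.5; O=np.array([538.3,-388.,0])
Rb=R.from_euler("z",YAW,degrees=True)
def blk(x,y,z): return O+Rb.apply([x,y,z])
def rot_blk(t=30):
    t=np.radians(t); z=np.array([np.sin(t),0,-np.cos(t)]); y=np.array([0,-1.,0])
    return Rb*R.from_matrix(np.stack([np.cross(y,z),y,z],1))
def rot_down(az):   # closing axis azimuth deg
    a=np.radians(az); z=np.array([0,0,-1.]); y=np.array([np.cos(a),np.sin(a),0])
    return R.from_matrix(np.stack([np.cross(y,z),y,z],1))
def rel(p,Rt):
    p0,R0=pose(); print("turn",(R0.inv()*Rt).as_rotvec(degrees=True).round(1),"shift m",(R0.inv().apply(np.array(p)-p0)/1000).round(4),"to",np.round(p,1))
E
python3 - <<'E'
from h import *
T=np.load("top0.npz")
def g(u,v,z): return ray(T,285+(u+.5)/4-.5,205+(v+.5)/4-.5,z).round(1)
print("cells",g(85,322,22),g(156,397,22),"stored",g(158,324,59),g(81,396,59))
for n in("black","white","red"):pass
print("pockets",g(309,202,72),g(374,212,72),g(438,220,72),"model",[blk(-26.5,y,72).round(1) for y in(38,0,-38)])
print("rack corners",[g(*c,28) for c in((52,281),(194,286),(46,436),(190,441))])
S=np.load("scene0.npz")
def gs(u,v,z): return ray(S,215+(u+.5)/3.2-.5,205+(v+.5)/3.2-.5,z).round(1)
print("scene pockets",gs(370,148,72),gs(402,187,72),gs(436,229,72),"stored",gs(79,124,58),gs(182,138,58))
rel(blk(-93.5,-38,120),rot_blk())
E
```

```text
cells [ 450.7 -214.9   22. ] [ 405.3 -257.6   22. ] stored [ 448.3 -258.9   59. ] [ 406.8 -213.8   59. ]
pockets [ 518.2 -347.3   72. ] [ 512.1 -385.1   72. ] [ 507.2 -422.2   72. ] model [array([ 517. , -346.9,   72. ]), array([ 512. , -384.5,   72. ]), array([ 507.1, -422.2,   72. ])]
rack corners [array([ 475.4, -195.2,   28. ]), array([ 471.7, -281. ,   28. ]), array([ 382.7, -191.5,   28. ]), array([ 379.1, -277.7,   28. ])]
scene pockets [ 520.8 -347.7   72. ] [ 514.3 -386.3   72. ] [ 507.5 -425.3   72. ] stored [ 408.6 -214.8   58. ] [ 450.  -261.6   58. ]
turn [-41.8   7.1 155.9] shift m [-0.579  -0.7971  0.1116] to [ 440.6 -413.5  120. ]
```

```bash
python3 -m creep '-20 3.5 78 -0.29 -0.40 0.016 255;-20 3.5 78 -0.29 -0.40 0.016 255;-20 3.5 78 -0.29 -0.40 0.016 255;-20 3.5 78 -0.29 -0.40 0.016 255;-20 3.5 78 -0.29 -0.40 0.016 255;-20 3.5 78 -0.29 -0.40 0.016 255;-20 3.5 78 -0.29 -0.40 0.016 255;-20 3.5 78 -0.29 -0.40 0.016 255' 30; python3 -c "
from h import *
rel(blk(-93.5,-38,120),rot_blk())"
```

```text
clock: 1.1
eef_pos: [359.1, 73.7, 215.5]
tcp_rot: [2.923, -0.246, 1.333]
contact_force: [1.2, 1.7, -0.4]
opening: 0.001
grasp_force: 0.0
turn [-21.1   4.3  78.3] shift m [-0.4639  0.1931  0.0246] to [ 440.6 -413.5  120. ]
```

```bash
python3 -m creep '-21.1 4.3 78.3 -0.464 0.193 0.025 255;-21.1 4.3 78.3 -0.464 0.193 0.025 255;-21.1 4.3 78.3 -0.464 0.193 0.025 255;-21.1 4.3 78.3 -0.464 0.193 0.025 255;-21.1 4.3 78.3 -0.464 0.193 0.025 255;-21.1 4.3 78.3 -0.464 0.193 0.025 255;-21.1 4.3 78.3 -0.464 0.193 0.025 255;-21.1 4.3 78.3 -0.464 0.193 0.025 255'; python3 -c "
from h import *
rel(blk(-93.5,-38,120),rot_blk());rel(blk(-93.5,-38,70),rot_blk());rel(blk(-93.5,-38,24),rot_blk())"
```

```text
clock: 2.1
eef_pos: [440.6, -402.0, 121.1]
tcp_rot: [-3.141, -0.522, -0.134]
contact_force: [-0.2, 0.0, 1.4]
opening: -0.003
grasp_force: 0.0
turn [ 0.   0.1 -0.2] shift m [0.0008 0.0114 0.0017] to [ 440.6 -413.5  120. ]
turn [ 0.   0.1 -0.2] shift m [-0.0241  0.0114  0.045 ] to [ 440.6 -413.5   70. ]
turn [ 0.   0.1 -0.2] shift m [-0.047   0.0115  0.0849] to [ 440.6 -413.5   24. ]
```

```bash
python3 -m creep '0 0 0 0 0 0 255;0 0 0 0 0 0 255'; python3 -c "
from h import *
rel(blk(-93.5,-38,70),rot_blk());rel(blk(-93.5,-38,24),rot_blk())"
```

```text
clock: 2.35
eef_pos: [440.5, -399.4, 121.3]
tcp_rot: [3.141, -0.521, -0.127]
contact_force: [-0.0, 0.1, -0.2]
opening: -0.0
grasp_force: 0.0
turn [-0.1  0.2  0.2] shift m [-0.0238  0.0139  0.0455] to [ 440.6 -413.5   70. ]
turn [-0.1  0.2  0.2] shift m [-0.0467  0.0139  0.0854] to [ 440.6 -413.5   24. ]
```

```bash
python3 -m creep '0 0 0 0 0.0139 0 255;0 0 0 -0.0238 0.0139 0.0455 255;0 0 0 -0.0238 0.0139 0.0455 255;0 0 0 -0.03 0.0139 0.0555 255;0 0 0 -0.035 0.0139 0.064 255;0 0 0 -0.04 0.0139 0.073 255;0 0 0 -0.044 0.0139 0.08 255;0 0 0 -0.044 0.0139 0.08 255'; python3 -c "
from h import *
rel(blk(-93.5,-38,20),rot_blk());f=grab('scene');cv2.imwrite('pics/p1.png',cv2.resize(f['img'][205:355,215:415],(640,480))[:,:,::-1])"
```

```text
clock: 3.35
eef_pos: [441.5, -414.6, 32.4]
tcp_rot: [3.14, -0.523, -0.127]
contact_force: [-0.0, 0.0, 0.8]
opening: -0.002
grasp_force: 0.0
turn [-0.   0.   0.2] shift m [-0.007  -0.001   0.0102] to [ 440.6 -413.5   20. ]
```

View pics/p1.png

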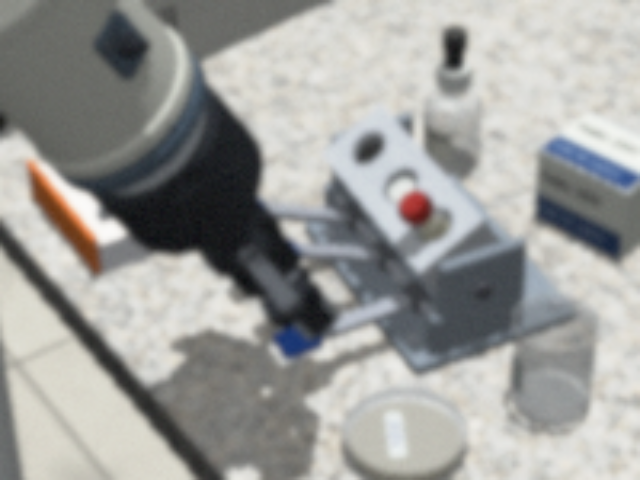

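The fingertips are on paddle 3 at (295,340), and the red vial is rising at (415,207). I'll press the rest of the way to the stop.

```bash
python3 -m creep '0 0 0 -0.004 -0.0005 0.006 255;0 0 0 -0.006 -0.0005 0.009 255;0 0 0 -0.007 -0.0005 0.012 255;0 0 0 -0.007 -0.0005 0.012 255'; 
```

```text
clock: 3.9
eef_pos: [441.6, -414.6, 19.0]
tcp_rot: [3.139, -0.525, -0.127]
contact_force: [-9.8, 2.2, 24.0]
opening: 0.0
grasp_force: 12.8
```

```bash
python3 -m creep '0 0 0 0 0 -0.05 255;0 0 0 0 0 -0.1 255;0 0 0 0 0 -0.1 135;0 0 0 0 0 -0.1 135'; python3 -c "
from h import *
for s in(60,10):rel(blk(-28-s*.5,-38,72.5+s*.866),rot_blk())
f=grab('scene');cv2.imwrite('pics/p2.png',cv2.resize(f['img'][205:355,215:415],(640,480))[:,:,::-1])
f=grab('top');P=pts(f);np.savez('top1.npz',P=P,**f);hsv=cv2.cvtColor(f['img'],cv2.COLOR_RGB2HSV);m=(cv2.inRange(hsv,(0,150,80),(4,255,255))>0);m[:,:340]=0;m[:,410:]=0;m[:230]=0;m[300:]=0
v,u=np.nonzero(m);print(len(u),u.mean(),v.mean(),ray(f,u.mean(),v.mean(),100.),P[m].mean(0),'model top',blk(-28-17.5,-38,102.8))"
```

```text
clock: 4.4
eef_pos: [391.5, -407.3, 103.6]
tcp_rot: [3.14, -0.522, -0.127]
contact_force: [0.9, -0.5, 0.0]
opening: 0.424
grasp_force: 0.0
turn [0.  0.1 0.2] shift m [ 0.0841 -0.0001  0.0243] to [ 475.8 -418.1  124.5]
turn [0.  0.1 0.2] shift m [ 0.0842 -0.0001  0.0743] to [ 500.6 -421.4   81.2]
30 394.7 266.9 [ 488.4910213 -418.6124008  100.       ] [ 488.33159964 -418.20366513  102.53063259] model top [ 488.2292635  -419.73596299  102.8       ]
```

View pics/p2.png

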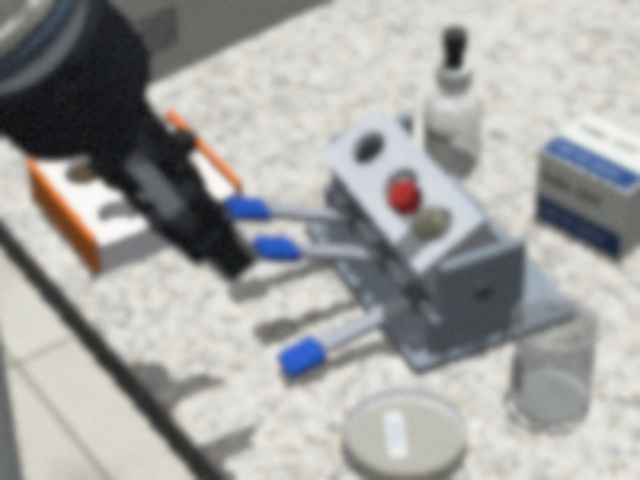

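```bash
python3 -m creep '0 0 0 0.045 0 0.012 135;0 0 0 0.084 0 0.024 135;0 0 0 0.084 0 0.024 135;0 0 0 0.084 0 0.05 135;0 0 0 0.084 0 0.074 135;0 0 0 0.084 0 0.074 135;0 0 0 0.084 0 0.074 135' 30; python3 -c "
from h import *
rel(blk(-28-5,-38,72.5+8.66),rot_blk())"
```

```text
clock: 5.38
eef_pos: [499.6, -420.9, 80.8]
tcp_rot: [3.141, -0.521, -0.128]
contact_force: [-0.3, 0.3, 0.6]
opening: 0.471
grasp_force: 0.0
turn [-0.1  0.2  0.2] shift m [0.0011 0.0003 0.0002] to [ 500.6 -421.4   81.2]
```

```bash
python3 -m creep '0 0 0 0.001 0 0 255;0 0 0 0.001 0 0 255;0 0 0 0.001 0 0 255;0 0 0 0.001 0 0 255;0 0 0 0.001 0 -0.02 255;0 0 0 0.001 0 -0.06 255;0 0 0 0.001 0 -0.08 255;0 0 0 0.001 0 -0.08 255' 30; python3 -c "
from h import *
C=np.array([427.8,-236.3,0]);Rk=R.from_euler('z',-2.3,degrees=True)
c=C+Rk.apply([22,22,0])
rel(c+[0,0,110],rot_down(-47));rel(c+[0,0,110],rot_down(-92))
f=grab('scene');cv2.imwrite('pics/p3.png',cv2.resize(f['img'][155:305,215:415],(640,480))[:,:,::-1])"
```

```text
clock: 6.38
eef_pos: [461.6, -416.9, 152.5]
tcp_rot: [3.138, -0.523, -0.127]
contact_force: [-0.2, -0.5, -0.6]
opening: 0.205
grasp_force: 30.5
turn [ 13.3 -27.9 -49.1] shift m [-0.0527 -0.1988  0.0179] to [ 450.7 -215.2  110. ]
turn [  1.6 -30.   -5.2] shift m [-0.0527 -0.1988  0.0179] to [ 450.7 -215.2  110. ]
```

View pics/p3.png

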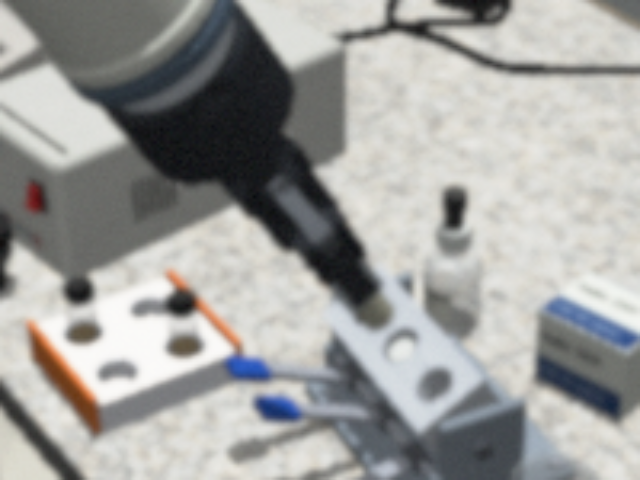

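The red vial is held in line with the fingers, its base showing at (375,305) clear of the block. Next I'll move over cell 3.

```bash
python3 -m creep '0 0 0 0 0 -0.02 255;13.3 -27.9 -49.1 -0.053 -0.199 0.01 255;13.3 -27.9 -49.1 -0.053 -0.199 0.01 255;13.3 -27.9 -49.1 -0.053 -0.199 0.01 255;13.3 -27.9 -49.1 -0.053 -0.199 0.018 255;13.3 -27.9 -49.1 -0.053 -0.199 0.018 255;13.3 -27.9 -49.1 -0.053 -0.199 0.018 255;13.3 -27.9 -49.1 -0.053 -0.199 0.018 255';python3 -m creep '0 0 0 0 0 0 255'; python3 -c "
from h import *
C=np.array([427.8,-236.3,0]);Rk=R.from_euler('z',-2.3,degrees=True)
c=C+Rk.apply([22,22,0])
rel(c+[0,0,70],rot_down(-47))
f=grab('scene');cv2.imwrite('pics/p4.png',cv2.resize(f['img'][155:305,165:365],(640,480))[:,:,::-1])"
```

```text
clock: 7.42
eef_pos: [450.8, -214.0, 108.8]
tcp_rot: [-3.14, -0.0, 0.751]
contact_force: [-0.1, -0.4, -0.5]
opening: 0.205
grasp_force: 30.6
clock: 7.55
eef_pos: [449.8, -214.2, 108.7]
tcp_rot: [-3.14, -0.001, 0.748]
contact_force: [-0.4, -0.1, -0.4]
opening: 0.203
grasp_force: 30.6
turn [-0.1 -0.1 -0.1] shift m [-0.0001  0.0014  0.0387] to [ 450.7 -215.2   70. ]
```

View pics/p4.png

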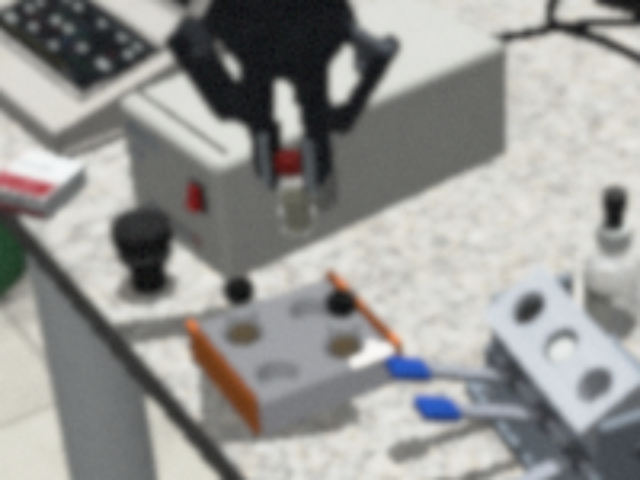

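The red vial hangs upright between the pads: cap (289,162), base (298,228). I'll check its offset with a ray and lower it to just above the cell.

```bash
python3 -c "
from h import *
S=np.load('scene0.npz')
def g(u,v,z): return ray(S,165+(u+.5)/3.2-.5,155+(v+.5)/3.2-.5,z).round(1)
print(g(289,162,128+2),g(298,230,82),'cell',g(311,306,22),g(279,374,20))"; python3 -m creep '0 0 0 0 0.0014 0.02 255;0 0 0 0 0.0014 0.04 255;0 0 0 0 0.0014 0.05 255;0 0 0 0 0.0014 0.055 255;0 0 0 0 0.0014 0.055 255'; python3 -c "
from h import *
p,_=pose();print(p)
f=grab('scene');P=pts(f);hsv=cv2.cvtColor(f['img'],cv2.COLOR_RGB2HSV);m=(cv2.inRange(hsv,(0,150,60),(5,255,255))>0);m[:200]=0;m[280:]=0;m[:,:235]=0;m[:,300:]=0
v,u=np.nonzero(m);print(len(u),u.mean(),v.mean(),np.median(P[m],0),ray(f,u.mean(),v.mean(),p[2]+19))"
```

```text
[ 445.6 -219.3  130. ] [ 447.9 -218.2   82. ] cell [ 454.  -214.3   22. ] [ 407.3 -258.    20. ]
clock: 8.22
eef_pos: [451.2, -215.3, 53.9]
tcp_rot: [-3.14, -0.001, 0.75]
contact_force: [-0.4, 0.1, -0.5]
opening: 0.209
grasp_force: 30.6
[ 451.1988567  -215.29520323   53.87917543]
35 257.1714285714286 230.25714285714287 [ 444.79216343 -221.25801245   76.12999202] [ 446.97702107 -216.23168004   72.87917543]
```

```bash
python3 -m creep '0 0 0 0 0 0.005 255;0 0 0 0 0 0.010 255;0 0 0 0 0 0.014 255;0 0 0 0 0 0.014 255'; python3 -m creep '0 0 0 0 0 0.003 255;0 0 0 0 0 0.005 255;0 0 0 0 0 0.005 255'
```

```text
clock: 8.78
eef_pos: [451.0, -215.0, 39.4]
tcp_rot: [-3.139, -0.0, 0.75]
contact_force: [-0.6, -0.1, 0.3]
opening: 0.205
grasp_force: 30.6
clock: 9.15
eef_pos: [451.8, -215.2, 35.6]
tcp_rot: [-3.141, -0.001, 0.75]
contact_force: [0.2, 1.3, 11.8]
opening: 0.204
grasp_force: 31.8
```

```bash
python3 -m creep '0 0 0 0 0 -0.001 165;0 0 0 0 0 -0.001 165;0 0 0 0 0 -0.001 165;0 0 0 0 0 -0.02 165;0 0 0 0 0 -0.06 165;0 0 0 0 0 -0.1 165;0 0 0 0 0 -0.1 255;0 0 0 0 0 -0.1 255' ; python3 -c "
from h import *
for z in(120,70,24):rel(blk(-93.5,0,z),rot_blk())
f=grab('scene');cv2.imwrite('pics/p5.png',cv2.resize(f['img'][205:355,215:415],(640,480))[:,:,::-1])"
```

```text
clock: 10.15
eef_pos: [450.9, -215.2, 134.3]
tcp_rot: [-3.14, -0.001, 0.75]
contact_force: [-0.0, -0.0, -0.3]
opening: 0.002
grasp_force: 0.0
turn [-13.3  28.   49.3] shift m [-0.1134  0.1139  0.014 ] to [ 445.6 -375.8  120. ]
turn [-13.3  28.   49.3] shift m [-0.1135  0.114   0.064 ] to [ 445.6 -375.8   70. ]
turn [-13.3  28.   49.3] shift m [-0.1135  0.1141  0.11  ] to [ 445.6 -375.8   24. ]
```

View pics/p5.png

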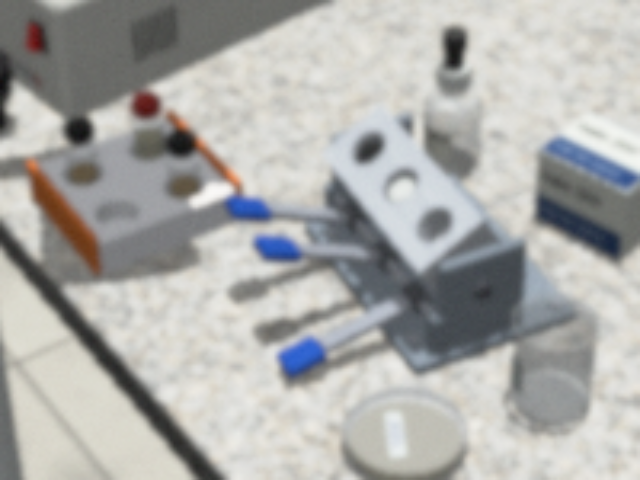

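Red stands fully down in cell 3 (cap at (146,104), same height above its cell as the stored vials). Next is lever 2.

```bash
python3 -m creep '-13.3 28 49.3 -0.1134 0.114 0.014 255;-13.3 28 49.3 -0.1134 0.114 0.014 255;-13.3 28 49.3 -0.1134 0.114 0.014 255;-13.3 28 49.3 -0.1134 0.114 0.014 255;-13.3 28 49.3 -0.1134 0.114 0.014 255;-13.3 28 49.3 -0.1134 0.114 0.014 255;-13.3 28 49.3 -0.1134 0.114 0.014 255;-13.3 28 49.3 -0.1134 0.114 0.014 255';python3 -c "
from h import *
for z in(70,24):rel(blk(-93.5,0,z),rot_blk())"
```

```text
clock: 11.2
eef_pos: [446.1, -376.0, 120.0]
tcp_rot: [-3.141, -0.522, -0.13]
contact_force: [-0.6, 0.2, -0.2]
opening: -0.004
grasp_force: 0.0
turn [-0.   0.1  0.1] shift m [-0.0254 -0.0001  0.0431] to [ 445.6 -375.8   70. ]
turn [-0.   0.1  0.1] shift m [-0.0483 -0.0001  0.0829] to [ 445.6 -375.8   24. ]
```

```bash
python3 -m creep '0 0 0 -0.025 0 0.043 255;0 0 0 -0.03 0 0.052 255;0 0 0 -0.035 0 0.061 255;0 0 0 -0.04 0 0.069 255;0 0 0 -0.045 0 0.078 255;0 0 0 -0.048 0 0.083 255;0 0 0 -0.05 0 0.086 255;0 0 0 -0.05 0 0.086 255'; python3 -m creep '0 0 0 -0.0005 0 0.001 255;0 0 0 -0.0005 0 0.001 255'
```

```text
clock: 12.2
eef_pos: [445.9, -375.9, 20.9]
tcp_rot: [-3.141, -0.523, -0.131]
contact_force: [0.1, 0.5, -0.2]
opening: 0.003
grasp_force: 0.0
clock: 12.45
eef_pos: [445.9, -376.0, 20.1]
tcp_rot: [-3.141, -0.523, -0.131]
contact_force: [1.1, -0.2, 1.7]
opening: 0.001
grasp_force: 0.7
```

```bash
python3 -m creep '0 0 0 -0.0005 0 0.001 255;0 0 0 -0.0005 0 0.001 255;0 0 0 -0.0005 0 0.001 255'
```

```text
clock: 12.82
eef_pos: [446.1, -376.0, 19.5]
tcp_rot: [3.142, -0.524, -0.131]
contact_force: [-3.0, 1.6, 9.2]
opening: 0.004
grasp_force: 5.1
```

On its stop. I'll retreat, open, and go to the white vial.

```bash
python3 -m creep '0 0 0 0 0 -0.05 255;0 0 0 0 0 -0.1 255;0 0 0 0 0 -0.1 135;0 0 0 0 0 -0.1 135'; python3 -c "
from h import *
for s in(60,10):rel(blk(-28-s*.5,0,72.5+s*.866),rot_blk())
f=grab('scene');P=pts(f);cv2.imwrite('pics/p6.png',cv2.resize(f['img'][205:355,215:415],(640,480))[:,:,::-1])
m=np.zeros(P.shape[:2],bool);m[235:290,310:360]=1;m&=(P[...,2]>94)&(P[...,0]>470);q=P[m];print(len(q),q.mean(0),q.max(0),'model',blk(-45.5,0,102.8))"
```

```text
clock: 13.32
eef_pos: [396.4, -369.6, 105.4]
tcp_rot: [3.141, -0.524, -0.132]
contact_force: [0.7, -0.2, -0.5]
opening: 0.418
grasp_force: 0.0
turn [ 0. -0. -0.] shift m [ 0.0832 -0.0004  0.0261] to [ 480.8 -380.4  124.5]
turn [ 0. -0. -0.] shift m [ 0.0832 -0.0004  0.0761] to [ 505.6 -383.7   81.2]
88 [ 494.31506713 -385.43353618   99.76894519] [ 503.99276134 -375.54130362  105.36444773] model [ 493.18925881 -382.06105825  102.8       ]
```

View pics/p6.png

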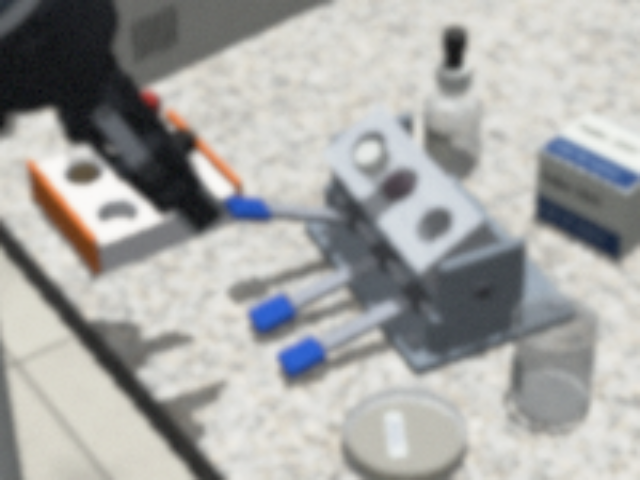

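Lever 2 is down at (272,314), level with lever 3, and the white vial is raised at (369,153), matching the model. Now grasp it.

```bash
python3 -m creep '0 0 0 0.045 0 0.012 135;0 0 0 0.083 0 0.024 135;0 0 0 0.083 0 0.024 135;0 0 0 0.083 0 0.05 135;0 0 0 0.083 0 0.076 135;0 0 0 0.083 0 0.076 135;0 0 0 0.083 0 0.076 135' 30; python3 -c "
from h import *
rel(blk(-28-5,0,72.5+8.66),rot_blk())"
```

```text
clock: 14.25
eef_pos: [504.5, -383.3, 80.6]
tcp_rot: [-3.14, -0.522, -0.132]
contact_force: [0.4, 0.1, 0.0]
opening: 0.47
grasp_force: 0.0
turn [-0.1  0.1 -0.1] shift m [0.0012 0.0002 0.    ] to [ 505.6 -383.7   81.2]
```

```bash
python3 -m creep '0 0 0 0.0005 0 0 255;0 0 0 0.0005 0 0 255;0 0 0 0.0005 0 0 255;0 0 0 0.0005 0 0 255;0 0 0 0.0005 0 -0.02 255;0 0 0 0.0005 0 -0.06 255;0 0 0 0.0005 0 -0.1 255;0 0 0 0.0005 0 -0.1 255' 30; python3 -c "
from h import *
C=np.array([427.8,-236.3,0]);Rk=R.from_euler('z',-2.3,degrees=True)
c=C+Rk.apply([-22,-22,0])
rel(c+[0,0,130],rot_down(-47))"
```

```text
clock: 15.25
eef_pos: [456.2, -378.4, 170.6]
tcp_rot: [3.138, -0.526, -0.13]
contact_force: [0.4, -0.4, 0.1]
opening: 0.205
grasp_force: 30.5
turn [ 13.4 -28.1 -49.3] shift m [-0.0779 -0.1133  0.0013] to [ 404.9 -257.4  130. ]
```

```bash
python3 -m creep '13.4 -28.1 -49.3 -0.078 -0.113 0.001 255;13.4 -28.1 -49.3 -0.078 -0.113 0.001 255;13.4 -28.1 -49.3 -0.078 -0.113 0.001 255;13.4 -28.1 -49.3 -0.078 -0.113 0.001 255;13.4 -28.1 -49.3 -0.078 -0.113 0.001 255;13.4 -28.1 -49.3 -0.078 -0.113 0.001 255;13.4 -28.1 -49.3 -0.078 -0.113 0.001 255;13.4 -28.1 -49.3 -0.078 -0.113 0.001 255'; python3 -c "
from h import *
rel([405.6,-257.4,54],rot_down(-47))"
```

```text
clock: 16.25
eef_pos: [404.1, -256.0, 127.4]
tcp_rot: [-3.137, -0.001, 0.75]
contact_force: [0.2, 0.9, -0.0]
opening: 0.204
grasp_force: 30.5
turn [-0.3 -0.  -0.1] shift m [0.0001 0.0024 0.0734] to [ 405.6 -257.4   54. ]
```

```bash
python3 -m creep '0 0 0 0 0.002 0.03 255;0 0 0 0 0.002 0.055 255;0 0 0 0 0.002 0.07 255;0 0 0 0 0.002 0.072 255;0 0 0 0 0.002 0.072 255'; python3 -c "
from h import *
rel([405.6,-257.4,36],rot_down(-47))
p,_=pose();f=grab('scene');P=pts(f);d=P-(p+[0,0,0]);m=(np.hypot(d[...,0],d[...,1])<13)&(d[...,2]<-2)&(d[...,2]>-30);q=P[m];print(len(q),q.mean(0),q.min(0),q.max(0))"
```

```text
clock: 16.88
eef_pos: [405.8, -258.1, 56.6]
tcp_rot: [-3.138, -0.0, 0.75]
contact_force: [0.5, 0.1, 0.4]
opening: 0.207
grasp_force: 30.5
turn [-0.2 -0.  -0. ] shift m [ 0.0003 -0.0006  0.0206] to [ 405.6 -257.4   36. ]
108 [ 402.61998634 -264.24228352   41.68037464] [ 395.18131153 -269.66261861   28.91978617] [ 414.01800587 -254.256081     54.41592884]
```

```bash
python3 -m creep '0 0 0 0 -0.0005 0.006 255;0 0 0 0 -0.0005 0.012 255;0 0 0 0 -0.0005 0.017 255;0 0 0 0 -0.0005 0.017 255'; python3 -m creep '0 0 0 0 0 0.002 255;0 0 0 0 0 0.004 255;0 0 0 0 0 0.004 255'
```

```text
clock: 17.42
eef_pos: [404.9, -257.2, 38.6]
tcp_rot: [-3.137, 0.0, 0.751]
contact_force: [-0.5, -0.1, 0.1]
opening: 0.202
grasp_force: 30.5
clock: 17.8
eef_pos: [405.7, -257.5, 35.8]
tcp_rot: [-3.138, -0.0, 0.75]
contact_force: [-1.3, 1.6, 9.9]
opening: 0.206
grasp_force: 31.6
```

```bash
python3 -m creep '0 0 0 0 0 -0.001 165;0 0 0 0 0 -0.001 165;0 0 0 0 0 -0.001 165;0 0 0 0 0 -0.02 165;0 0 0 0 0 -0.06 165;0 0 0 0 0 -0.12 165;0 0 0 0 0 -0.15 165;0 0 0 0 0 -0.15 165' ; python3 -m creep '0 0 0 0 -0.12 -0.05 165;0 0 0 0 -0.12 -0.05 165;0 0 0 0 -0.12 -0.05 165;0 0 0 0 -0.12 -0.05 165'; python3 - <<'E'
from h import *
f=grab('scene');P=pts(f);f2=grab('top');P2=pts(f2)
for n,c in dict(c3=(450.7,-215.2),c2=(404.9,-257.4),s4=(448.3,-259),s1=(407,-214)).items():
    for nm,Q,I in(("scene",P,f['img']),("top",P2,f2['img'])):
        m=(np.hypot(Q[...,0]-c[0],Q[...,1]-c[1])<13)&(Q[...,2]>48)&(Q[...,2]<75);q=Q[m];print(n,nm,len(q),q.mean(0).round(1) if len(q) else "",q[:,2].max().round(1) if len(q) else "",np.median(I[m],0) if len(q) else "")
hsv=cv2.cvtColor(f['img'],cv2.COLOR_RGB2HSV);m=cv2.inRange(hsv,(105,150,60),(125,255,255));k,l,st,c=cv2.connectedComponentsWithStats(m)
for i in range(1,k):
    if st[i,4]>20 and 215<c[i][0]<360: print("blue",c[i].round(1),np.median(P[l==i],0).round(1))
print("black cap rgb",f['img'][251,330],ray(f,330,251,72).round())
E
```

```text
clock: 18.8
eef_pos: [407.0, -258.7, 187.4]
tcp_rot: [3.141, -0.001, 0.751]
contact_force: [-0.3, -0.6, -0.3]
opening: 0.352
grasp_force: 0.0
clock: 19.3
eef_pos: [324.0, -170.2, 235.1]
tcp_rot: [-3.138, 0.0, 0.751]
contact_force: [0.7, -0.9, -0.2]
opening: 0.354
grasp_force: 0.0
c3 scene 71 [ 449.8 -218.7   55.6] 60.6 [143.  75.  71.]
c3 top 38 [ 451.3 -213.7   58.3] 64.4 [145.  48.  46.]
c2 scene 80 [ 404.6 -260.    55.6] 61.2 [176.  177.  173.5]
c2 top 39 [ 406.  -255.1   59.3] 63.1 [181. 179. 176.]
s4 scene 80 [ 447.7 -263.    55.7] 60.7 [69.5 61.5 55. ]
s4 top 35 [ 448.4 -258.4   59.2] 63.1 [49. 52. 52.]
s1 scene 78 [ 405.7 -217.6   55.5] 61.3 [70.  70.  69.5]
s1 top 42 [ 407.4 -212.4   59. ] 63.7 [52.5 51.  52.5]
blue [289.4  92.4] [760.2 161.4 150.2]
blue [283.5 122. ] [727.  137.1  82.2]
blue [291.7 269.8] [ 443.8 -340.9   60.4]
blue [299.6 302.7] [ 434.4 -377.1   16.1]
blue [309.  316.2] [ 429.1 -414.6   15.7]
black cap rgb [49 50 49] [ 520. -348.   72.]
```

All four vials in the rack are level, levers 2 and 3 are down, and lever 1 and the black vial are untouched.

```bash
python3 -c "
from rig import r
print(r.sign_off())"
```

```text
the job is handed in; nothing more can be done
None
```

The job is handed in: red stands fully down in cell 3 and white in cell 2, the black-capped vial is still seated in the block, and it took about 19 s; on the first press, lever 3 took about 24 N at its stop, over the advised 3–8 N.

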